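# Hold a busbar plug in the test window

### The job

Take the plug with the blue head out of the rack by its head and pass its blade down through the slot in the top of the grey test fixture until you feel the sprung contact hidden inside. Then press the contact in to about the middle of its 12 mm travel, never down to its hard stop, and finish while still gripping the plug and holding it there for the test. Leave the other plugs and the loose things on the table alone.

Things in the scene. Friction and masses are not known exactly. Their poses are not given: they have to be found in the camera images.
- plug_blue: plug to test: blue plastic head 24 (x) x 52 (y) x 40 mm (z), flat copper blade 8 (x) x 40 (y) mm reaching 75 mm straight down from the middle of the head's underside (last 3 mm: 5.5 x 37.5 mm). About 150 g. Origin: centre of the head's underside; z up. The same when turned half round. At first it hangs upright in a rack slot, the head's underside resting on the rack's top, 85 mm above the table
- plug_blue_tip (a point): centre of the foot of the blue plug's blade, 75 mm below the plug's origin; axes as the plug's
- plug_blue_grip (a point): point inside the blue head, 26 mm above its underside (14 mm below its top), where to grip it across its 24 mm (x) sides
- plug_grey: same plug with a grey head, in the same rack; to be left alone
- plug_green: same plug with a green head, in the same rack; to be left alone
- rack: fixed black rack block, 62 (x) x 200 (y) x 85 mm (z), with three through slots 12 (x) x 44 (y) mm in a row along its y axis, 62 mm apart, in which the plugs hang. Origin: centre of its underside on the table, z up
- fixture: fixed grey test fixture, a closed aluminium case 160 (x) x 200 (y) x 115 mm (z) with a flat guard plate, 8 mm thick, as its top. Origin: centre of its underside on the table, z up
- window (a point): centre of the test window at the guard plate's upper face (115 mm above the table): a slot 10 mm (its x) x 42 mm (its y) through the plate, edges broken by 1 mm, yellow marking round it. z up. The blade has 2 mm of play in all in each direction; its 8 mm go along the slot's 10 mm. The sprung contact stands out of sight below it
- contact (a joint): how far the sprung brass contact in the fixture is pressed down, m: 0 untouched, 0.012 on its hard stop. Straight below the window; untouched, its top is 35 to 55 mm below the guard plate's upper face, different each time and unseen: feel for it. Gives at about 2.5 N, then 0.5 N more per mm: 5.5 N at half travel, 8.5 N at the end. The plug's weight alone does not press it in
- screwdriver: loose screwdriver lying on the table beyond the work area; to be left alone. Origin: on its underside
- wrench: loose steel wrench lying to the left of the robot; to be left alone. Origin: on its underside
- cleaner: white spray-cleaner bottle, 52 mm across, 130 mm tall, standing to the right of the robot; to be left alone. Origin: on its underside
- bracket: small bent steel bracket, 60 x 30 mm base with a 40 mm upright, lying to the left of the robot; to be left alone. Origin: on its underside

How it is judged:
On the way, in this order (a step that is already met when the one before it is completed fails the run):
1. the blue plug is lifted clear of the rack in the gripper (z of plug_blue in the frame of rack above 0.158 m and contact force between the fingers and plug_blue above 10 N and distance between the grasp point and plug_blue_grip below 0.03 m), for 0.1 s.
2. its blade is through the window, upright and in the gripper (horizontal distance between plug_blue_tip and window below 0.006 m and z of plug_blue_tip in the frame of window below -0.012 m and contact force between the fingers and plug_blue above 10 N and distance between the grasp point and plug_blue_grip below 0.03 m), for 0.2 s.
At the end, for the whole second after the job is handed in: Blade in the window: foot within 6 mm of its centre and over 12 mm below the plate; plug upright (0.1 rad), still, its head 5 mm or more above the plate, gripped with the TCP within 30 mm of the grip point; contact pressed in by 3 to 9.5 mm (all of step 2 and value of joint contact between 0.003 and 0.0095 m and angle between plug_blue's own z axis and vertical below 0.1 rad and linear speed of plug_blue below 0.02 m/s and z of plug_blue in the frame of window above 0.005 m); the arm keeps its last pose, push and grip.
It fails at once if the contact is driven onto its hard stop (pressed over 11.5 mm) (value of joint contact above 0.0115 m).
It fails at once if another plug is moved by more than 20 mm (distance of any of plug_grey, plug_green from where it was at the start of the episode above 0.02 m).
It fails at once if a loose thing on the table is moved by more than 30 mm (distance of any of screwdriver, wrench, cleaner, bracket from where it was at the start of the episode above 0.03 m).
It also fails if it takes over 42 s, if anything falls off the work surface, if the arm or the gripper's body presses on something with over 40 N, if the wrist force passes 120 N, or if a joint passes its speed limit or range.

### The arm

A 6-joint arm with a two-finger parallel gripper is mounted at the origin on the work surface. World frame = base frame: x ahead of the robot, y to its left, z up, the work surface at z = 0. Lengths are in m, angles in rad, forces in N, time in s.
With the tool pointing down it reaches from about 0.35 to 0.85 m from the base axis. Payload 8.1 kg.
Tool frame: the origin (TCP) lies between the finger pads, 19 mm behind the fingertips; this is the grasp point; z points along the fingers, y is the direction in which the jaws open and shut (so a half turn about z gives the same grasp; the last joint's range is limited). The gripper opens to 93 mm and grips with 3 to 60 N. Pads are 15 mm wide; open, the fingers measure 128 mm over their backs; the gripper's body (75 mm by 188 mm) begins 65 mm behind the grasp point.
Start: joints at [-1.39, 0.13, 1.488, -0, 1.523, -0.085], TCP at [0.158, -0.579, 0.237] pointing down, gripper open.
Joint ranges: [-2.96, 2.96], [-0.89, 2.26], [0.02, 2.5], [-1.34, 4.48], [0, 2.73], [-2.66, 2.66]. Speed limits (rad/s): [2.39, 2.39, 2.79, 3.14, 3.14, 3.14].

### API

Orientations are given as a rotation vector (axis times angle).
In Python, from plant import robot gives the robot as it stands. The module is installed in compiled form; this text tells all that it offers.
- The arm moves only by the shell command python3 -m pendant 'ROWS' [FORCE]. ROWS is JSON, a list of rows, each an object with "translation": the shift along the tool's x, y, z in mm, a list of three; "twist": the turn, a rotation vector about the tool's x, y, z in rad, a list of three; "grip": the opening, from -1 (shut) to 1 (fully open). A call has exactly 10 rows; each row shifts and turns the pose as measured when the row begins, along the tool's axes as they then stand; what a row does not reach is not made up. A row lasts 1/10 s, in which the tool goes at most 50 mm and 8.59 degrees, less where a joint would pass 70% of its speed; a pose out of reach is approached as far as the arm can. A call is refused whole if a number of a shift passes 50 or a number of a turn 0.15, either way. A call with a gripper value outside its range is refused whole. The fingers move at their own pace and stop on an object; FORCE is the grip in N (left out, the last holds). Time passes only in rows, so rows that do not move let the fingers close, or fill a call up. It gives the time, the measured TCP pose, the force and the opening at its end, in the units of the state.
- robot.read_state(): the state, without advancing time (a new reading comes with each control period).
- robot.read_camera(name): name is "scene" or "side" or "wrist"; returns (picture, depth): 420x560x3 uint8, red, green, blue; 420x560 float32, m along the optical axis (not along the pixel's ray), 0 where there is no reading.
- robot.camera_info(name): a dict with "vertical_fov" (degrees; the focal length in pixels is half the picture's height over the tangent of half this angle, whatever the lens; pixels are square), "cx", "cy" (the principal point, pixels), "cam_to_world" (4x4, takes a point from camera to world coordinates). Camera axes: x right, y up, looking along -z (the intrinsics and any distortion apply to the point x, -y, -z); pixel columns grow to the right and rows downward; lengths in m; the calibration is good to about 2 mm. A picture is of the moment at which its call begins: read the wrist's pose just before it. camera_info takes no time and is no camera call; for the wrist camera it gives the pose at the moment of the call.
- robot.close_job(): hands the job in, once; it reports no verdict.
The state is a dict: "t": time; "q": joint angles; "dq": joint speeds; "joint_torque": joint torques, N m; "tool_pos": TCP position; "orientation": TCP orientation; "force": force on the tool from outside, world axes, zero at the start; "wrist_torque": the same for the moment, N m; "opening": finger opening in m.
Only numpy, scipy, OpenCV 4.12 (cv2) and the standard library are available. Lean on these libraries where they do the work, as an engineer would, in place of code of your own. Each camera call takes 0.05 s, during which the arm holds its last target. There are 200 camera calls.

## Working session

There is one attempt and no reset: what is moved stays moved. The work goes in short steps, Python scripts to look and compute and a shell command to move; the robot and the scene stay as the last step left them, time stands still between calls to the robot, and variables do not carry over. Pictures are saved under pics/ and viewed, about 8 in all and at most 12, crops included, and the job is handed in when it is done.

```bash
mkdir -p pics
cat > h.py <<'E'
import numpy as np, cv2
from plant import robot
from scipy.spatial.transform import Rotation as R
def snap(n,f=None):
    info=robot.camera_info(n); p,d=robot.read_camera(n)
    if f: cv2.imwrite(f,p[:,:,::-1])
    return p,d,info
def pts(d,i,u=None,v=None):
    h,w=d.shape; f=h/2/np.tan(np.radians(i["vertical_fov"])/2)
    U,V=np.meshgrid(np.arange(w),np.arange(h))
    c=np.stack([(U-i["cx"])/f*d,-(V-i["cy"])/f*d,-d,np.ones_like(d)],-1)
    return (c@np.array(i["cam_to_world"]).T)[...,:3]
E
python3 - <<'E'
from h import *
s=robot.read_state(); print(s)
for n in("scene","side"):
    p,d,i=snap(n,f"pics/{n}0.png"); np.savez(f"{n}0.npz",p=p,d=d); print(n,{k:np.round(v,4) if not isinstance(v,str) else v for k,v in i.items()})
a=cv2.imread("pics/scene0.png")
E
```

```text
{'t': 0.0, 'q': array([-1.39037975e+00,  1.31127330e-01,  1.48930732e+00, -3.25499138e-05,
        1.52301890e+00, -8.53788564e-02]), 'dq': array([ 4.61901066e-04,  7.94458764e-04,  2.46654529e-04, -1.28353495e-04,
        1.41897745e-03,  5.01304950e-05]), 'joint_torque': array([ 1.69425439e-04, -5.59841573e+01, -4.91759777e+01,  7.70305004e-02,
        3.56613554e-02, -1.34834236e-04]), 'tool_pos': array([ 0.15752858, -0.57837575,  0.23639225]), 'orientation': array([-3.11204915e+00, -4.16038947e-01,  1.89748970e-04]), 'force': array([ 0.72121784, -0.24733867,  1.04282244]), 'wrist_torque': array([-0.02616391,  0.01842541, -0.00714188]), 'opening': 0.09315431318306158}
scene {'vertical_fov': np.float64(52.0145), 'cx': np.float64(279.8235), 'cy': np.float64(207.2602), 'cam_to_world': array([[-0.8601, -0.3277,  0.3911,  1.0925],
       [ 0.5102, -0.543 ,  0.667 ,  0.8489],
       [-0.0062,  0.7731,  0.6342,  0.9214],
       [ 0.    ,  0.    ,  0.    ,  1.    ]])}
side {'vertical_fov': np.float64(54.9773), 'cx': np.float64(274.8753), 'cy': np.float64(203.2515), 'cam_to_world': array([[-0.9939,  0.0476, -0.0993,  0.4552],
       [-0.1091, -0.5492,  0.8285,  0.843 ],
       [-0.0151,  0.8343,  0.5511,  0.6569],
       [ 0.    ,  0.    ,  0.    ,  1.    ]])}
```

View pics/scene0.png

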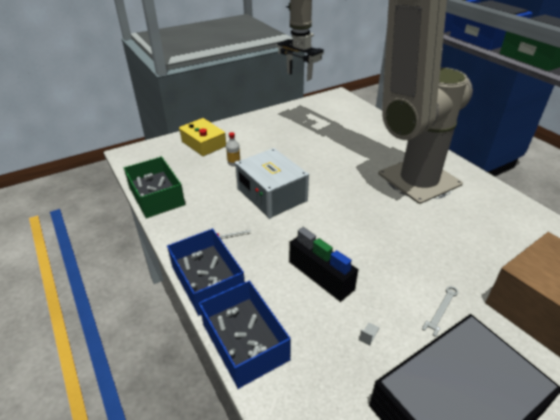

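View pics/side0.png

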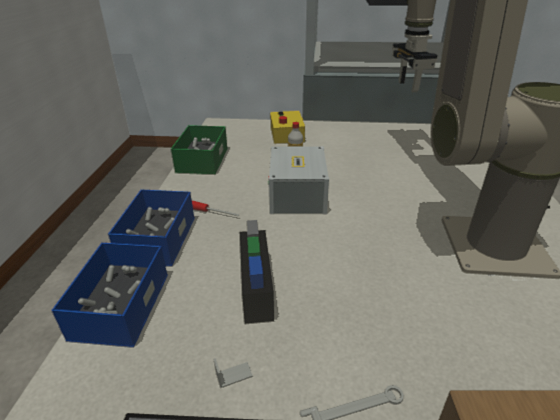

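The scene view shows the rack with the blue head at (342,262) and the fixture with its yellow-marked window at (272,168). In the side view they are at (256,270) and (298,161). Next I'll get coarse positions.

Run:
```python
from h import *
for n,boxes in (("scene",dict(blue=(325,245,360,280),green=(312,235,335,262),yel=(258,158,288,178))),("side",dict(blue=(244,252,270,292),green=(244,232,264,258),yel=(286,150,312,172)))):
    z=np.load(n+"0.npz"); p,d=z["p"],z["d"]; i=robot.camera_info(n); P=pts(d,i); hsv=cv2.cvtColor(p,cv2.COLOR_RGB2HSV)
    for k,(a,b,c,e) in boxes.items():
        lo,hi={"blue":((105,120,60),(130,255,255)),"green":((45,100,40),(85,255,255)),"yel":((18,60,90),(38,255,255))}[k]
        m=cv2.inRange(hsv,np.array(lo),np.array(hi))>0; w=np.zeros_like(m); w[b:e,a:c]=1; m&=w
        Q=P[m&(d>0)]
        zt=np.percentile(Q[:,2],90) if k!="yel" else np.median(Q[:,2])
        T=Q[abs(Q[:,2]-zt)<.008]; r=cv2.minAreaRect((T[:,:2]*1000).astype(np.float32))
        print(n,k,m.sum(),"ztop",zt.round(4),"mean",T.mean(0).round(4),"rect",np.round(r[0],1),np.round(r[1],1),round(r[2],1), "miss",(m&(d==0)).sum())
```

```text
scene blue 300 ztop 0.1234 mean [0.5707 0.2642 0.1218] rect [569.3 262.3] [24.6 50.1] 12.4 miss 0
scene green 267 ztop 0.1236 mean [0.585  0.2025 0.1218] rect [584.6 200.4] [23.6 54.2] 10.4 miss 3
scene yel 61 ztop 0.1135 mean [ 0.5125 -0.1945  0.1134] rect [ 512.2 -196.4] [36.2 65.6] 2.2 miss 0
side blue 355 ztop 0.1256 mean [0.5655 0.2659 0.1242] rect [566.4 262.5] [23.8 54.4] 13.3 miss 1
side green 191 ztop 0.1259 mean [0.5794 0.202  0.1247] rect [579.5 200.9] [23.  50.7] 12.3 miss 1
side yel 74 ztop 0.1153 mean [ 0.5109 -0.1971  0.1152] rect [ 510.6 -198.3] [34.3 69.9] 4.2 miss 0
```

```bash
cat >> h.py <<'E'
def goto(x,y,z,yaw_y):
    "shift along tool axes (mm), twist about tool axes to reach pose pointing down with tool y at yaw_y"
    s=robot.read_state(); T=R.from_rotvec(s["orientation"])
    yv=np.array([np.cos(yaw_y),np.sin(yaw_y),0]); zv=np.array([0,0,-1.]); xv=np.cross(yv,zv)
    G=R.from_matrix(np.stack([xv,yv,zv],1))
    sh=T.inv().apply(np.array([x,y,z])-s["tool_pos"])*1000
    print("t %.2f pos %s yaw_y %.4f tilt %.4f shift mm %s twist %s shift-in-goal-frame %s F %s open %.4f"%(s["t"],s["tool_pos"].round(4),np.arctan2(*T.as_matrix()[1::-1,1]),np.arccos(-T.as_matrix()[2,2]),sh.round(1),(T.inv()*G).as_rotvec().round(4),(G.inv().apply(np.array([x,y,z])-s["tool_pos"])*1000).round(1),s["force"].round(2),s["opening"]))
E
python3 - <<'E'
from h import *
i=robot.camera_info("wrist"); s=robot.read_state(); T=R.from_rotvec(s["orientation"]).as_matrix(); C=np.array(i["cam_to_world"])
print(i["vertical_fov"],i["cx"],i["cy"]); print((T.T@(C[:3,3]-s["tool_pos"])).round(4)); print((T.T@C[:3,:3]).round(3))
goto(.511,-.197,.30,.05)
E
```

```text
65.19028753025513 280.91190441444223 213.1482883402539
[ 7.54e-02 -1.00e-04 -1.47e-01]
[[-0.     0.963  0.269]
 [ 1.     0.    -0.001]
 [-0.001  0.269 -0.963]]
t 0.10 pos [ 0.1575 -0.5785  0.2365] yaw_y -1.3050 tilt 0.0017 shift mm [ 441.2 -275.3  -63. ] twist [-1.300e-03 -1.200e-03 -1.355e+00] shift-in-goal-frame [363.3 372.1 -63.5] F [ 0.26 -0.02  0.41] open 0.0929
```

```bash
python3 -m pendant '[{"translation":[0,0,-6],"twist":[0,0,-0.136],"grip":1},{"translation":[0,0,-6],"twist":[0,0,-0.136],"grip":1},{"translation":[0,0,-6],"twist":[0,0,-0.136],"grip":1},{"translation":[0,0,-6],"twist":[0,0,-0.136],"grip":1},{"translation":[0,0,-6],"twist":[0,0,-0.136],"grip":1},{"translation":[0,0,-6],"twist":[0,0,-0.136],"grip":1},{"translation":[0,0,-6],"twist":[0,0,-0.136],"grip":1},{"translation":[0,0,-6],"twist":[0,0,-0.136],"grip":1},{"translation":[0,0,-6],"twist":[0,0,-0.136],"grip":1},{"translation":[0,0,-6],"twist":[0,0,-0.136],"grip":1}]'; python3 -c "
from h import *
goto(.511,-.197,.30,.05)"
```

```text
t: 1.1
tool_pos: [0.1569, -0.5752, 0.2907]
orientation: [-2.091, -2.328, -0.015]
force: [-0.2, 0.3, 0.3]
opening: 0.0932
t 1.10 pos [ 0.1569 -0.5752  0.2907] yaw_y 0.1073 tilt 0.0158 shift mm [338.2 392.5  -4.4] twist [-0.0016 -0.0157  0.0573] shift-in-goal-frame [360.  372.5  -9.3] F [-0.2   0.29  0.25] open 0.0932
```

```bash
python3 -m pendant '[{"translation":[38,38,0],"twist":[0,0,0.01],"grip":1},{"translation":[38,38,0],"twist":[0,0,0.01],"grip":1},{"translation":[38,38,0],"twist":[0,0,0.01],"grip":1},{"translation":[38,38,0],"twist":[0,0,0.01],"grip":1},{"translation":[38,38,0],"twist":[0,0,0],"grip":1},{"translation":[38,38,0],"twist":[0,0,0],"grip":1},{"translation":[38,38,0],"twist":[0,0,0],"grip":1},{"translation":[38,38,0],"twist":[0,0,0],"grip":1},{"translation":[30,30,0],"twist":[0,0,0],"grip":1},{"translation":[20,20,0],"twist":[0,0,0],"grip":1}]'; python3 -c "
from h import *
goto(.511,-.197,.30,.05)"
```

```text
t: 2.1
tool_pos: [0.4633, -0.2087, 0.291]
orientation: [-2.135, -2.279, -0.017]
force: [0.3, -0.5, 0.9]
opening: 0.0929
t 2.10 pos [ 0.4633 -0.2087  0.291 ] yaw_y 0.0653 tilt 0.0222 shift mm [ 8.8 48.3 -9.1] twist [-0.0051 -0.0216  0.0153] shift-in-goal-frame [ 9.3 48.2 -9. ] F [ 0.34 -0.52  0.87] open 0.0929
```

```bash
python3 -m pendant '[{"translation":[2,20,-3],"twist":[0,-0.01,0.007],"grip":1},{"translation":[4,20,-3],"twist":[0,-0.01,0.007],"grip":1},{"translation":[2,7,-3],"twist":[-0.004,0,0],"grip":1},{"translation":[0,0,0],"twist":[0,0,0],"grip":1},{"translation":[0,0,0],"twist":[0,0,0],"grip":1},{"translation":[0,0,0],"twist":[0,0,0],"grip":1},{"translation":[0,0,0],"twist":[0,0,0],"grip":1},{"translation":[0,0,0],"twist":[0,0,0],"grip":1},{"translation":[0,0,0],"twist":[0,0,0],"grip":1},{"translation":[0,0,0],"twist":[0,0,0],"grip":1}]'
python3 - <<'E'
from h import *
goto(.511,-.197,.30,.05)
p,d,i=snap("wrist","pics/w1.png"); np.savez("w1.npz",p=p,d=d,C=i["cam_to_world"]); goto(.511,-.197,.30,.05)
E
```

```text
t: 3.1
tool_pos: [0.5096, -0.1947, 0.2977]
orientation: [-2.156, -2.276, 0.002]
force: [0.0, -0.0, 0.4]
opening: 0.0929
t 3.10 pos [ 0.5096 -0.1947  0.2977] yaw_y 0.0544 tilt 0.0067 shift mm [-2.3  1.3 -2.3] twist [-0.0053 -0.0042  0.0044] shift-in-goal-frame [-2.3  1.3 -2.3] F [ 0.03 -0.01  0.44] open 0.0929
t 3.15 pos [ 0.5096 -0.1947  0.2977] yaw_y 0.0545 tilt 0.0067 shift mm [-2.3  1.3 -2.4] twist [-0.0053 -0.0041  0.0045] shift-in-goal-frame [-2.3  1.3 -2.3] F [-0.29  1.09  0.83] open 0.0926
```

View pics/w1.png

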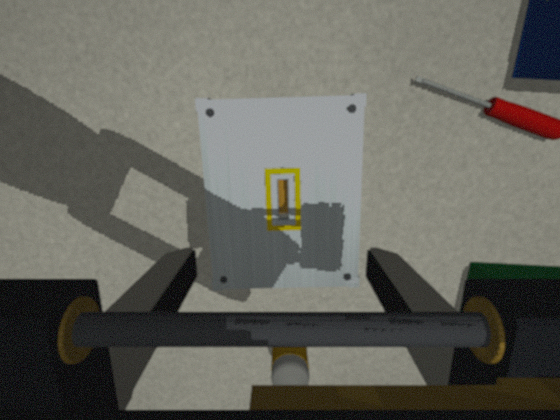

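The wrist view shows the window's yellow frame at about (265..300, 168..230), with the slot centre near (283,198) and the four plate screws visible. Next I'll measure it.

```bash
cat >> h.py <<'E'
def ray(px,i,z):
    f=210/np.tan(np.radians(i["vertical_fov"])/2); C=np.array(i["cam_to_world"]); px=np.atleast_2d(px).astype(float)
    r=np.stack([(px[:,0]-i["cx"])/f,-(px[:,1]-i["cy"])/f,-np.ones(len(px))],1)@C[:3,:3].T
    return C[:3,3]+r*((z-C[2,3])/r[:,2])[:,None]
E
python3 - <<'E'
from h import *
z=np.load("w1.npz"); p,d=z["p"],z["d"]; i=robot.camera_info("wrist"); i["cam_to_world"]=z["C"]
hsv=cv2.cvtColor(p,cv2.COLOR_RGB2HSV); m=cv2.inRange(hsv,np.array((20,120,50)),np.array((36,255,255))); w=np.zeros_like(m); w[160:240,255:310]=255; m&=w
c,h=cv2.findContours(m,cv2.RETR_CCOMP,cv2.CHAIN_APPROX_NONE)
for k,q in enumerate(c):
    if len(q)<25: continue
    W=ray(q[:,0],i,.115); r=cv2.minAreaRect((W[:,:2]*1000).astype(np.float32)); print("frame" if h[0][k][3]<0 else "hole",len(q),np.round(r[0],2),np.round(r[1],1),round(r[2],2))
# edges of plate screws
P=pts(d,i); print("plate z",np.median(P[120:150,230:330,2]).round(4)); print((P[178:222:4,278:290:2,2]*1000).round(0))
print(p[178:222:6,268:300:2].sum(2))
E
```

```text
frame 84 [ 510.86 -193.24] [ 7.2 31.5] 3.35
frame 187 [ 511.44 -197.  ] [35.2 65.5] 4.79
hole 150 [ 511.47 -196.77] [27.3 57. ] 4.92
plate z 0.1148
[[114. 115. 114. 115. 115. 115.]
 [ 80.  78.  79.  79.  80. 114.]
 [ 78.  79.  79.  78.  77. 114.]
 [445.  79.  78.  78.  77. 115.]
 [ 79.  78.  78.  78.  78. 115.]
 [ 79.  79.  79. 445.  78. 115.]
 [ 78.  80.  77.  78.  78. 113.]
 [ 78.  78.  78.  79.  78. 115.]
 [ 79.  78.  77.  79.  79. 115.]
 [111.   2.  -1.  -0.  -1. 115.]
 [115. 109. 110. 109. 110. 115.]]
[[303 404 476 482 465 425 439 438 429 418 432 473 459 359 306 305]
 [312 391 457 473 433 302 282 264 180 194 380 473 477 434 302 303]
 [305 378 462 471 432 316 267 284 214 178 364 471 474 420 302 299]
 [310 374 471 475 462 330 260 291 226 189 355 469 473 414 328 304]
 [305 336 456 474 452 333 257 267 200 163 329 464 479 445 332 310]
 [263 276 365 406 396 272 156 156 128 162 244 317 317 286 241 264]
 [195 189 268 290 250 226 241 236 252 234 272 322 279 261 218 200]
 [211 210 232 268 254 237 248 222 233 228 235 261 252 247 215 217]]
```

```bash
python3 -m pendant '[{"translation":[45,9,0],"twist":[-0.005,-0.004,-0.02],"grip":1},{"translation":[45,9,0],"twist":[0,0,-0.02],"grip":1},{"translation":[45,8,0],"twist":[0,0,-0.02],"grip":1},{"translation":[45,8,0],"twist":[0,0,-0.02],"grip":1},{"translation":[45,8,0],"twist":[0,0,-0.02],"grip":1},{"translation":[45,8,0],"twist":[0,0,-0.02],"grip":1},{"translation":[45,8,0],"twist":[0,0,-0.02],"grip":1},{"translation":[45,8,0],"twist":[0,0,-0.02],"grip":1},{"translation":[40,8,0],"twist":[0,0,0],"grip":1},{"translation":[30,8,0],"twist":[0,0,0],"grip":1}]'; python3 -c "
from h import *
goto(.568,.263,.28,.223)"
```

```text
t: 4.15
tool_pos: [0.5315, 0.2534, 0.2977]
orientation: [1.973, 2.441, 0.002]
force: [0.5, 0.1, -1.2]
opening: 0.0932
t 4.15 pos [0.5315 0.2534 0.2977] yaw_y 0.2115 tilt 0.0028 shift mm [ 1.7 37.6 17.8] twist [ 0.0024  0.0014 -0.0115] shift-in-goal-frame [ 1.2 37.7 17.7] F [ 0.49  0.12 -1.2 ] open 0.0932
```

```bash
python3 -m pendant '[{"translation":[-3,13,0],"twist":[0.002,0.001,-0.005],"grip":1},{"translation":[-2,13,0],"twist":[0,0,-0.005],"grip":1},{"translation":[0,11,0],"twist":[0,0,0],"grip":1},{"translation":[0,0,0],"twist":[0,0,0],"grip":1},{"translation":[0,0,0],"twist":[0,0,0],"grip":1},{"translation":[0,0,0],"twist":[0,0,0],"grip":1},{"translation":[0,0,0],"twist":[0,0,0],"grip":1},{"translation":[0,0,0],"twist":[0,0,0],"grip":1},{"translation":[0,0,0],"twist":[0,0,0],"grip":1},{"translation":[0,0,0],"twist":[0,0,0],"grip":1}]'
cat > look.py <<'E'
from h import *
import sys
p,d,i=snap("wrist",f"pics/{sys.argv[1]}.png"); np.savez(sys.argv[1]+".npz",p=p,d=d,C=i["cam_to_world"]); P=pts(d,i)
hsv=cv2.cvtColor(p,cv2.COLOR_RGB2HSV)
for k,lo,hi in (("blue",(105,120,40),(130,255,255)),("green",(45,100,40),(85,255,255))):
    m=cv2.inRange(hsv,np.array(lo),np.array(hi)); top=((abs(P[...,2]-.125)<.006)&(m>0)).astype(np.uint8)
    c,_=cv2.findContours(top,cv2.RETR_EXTERNAL,cv2.CHAIN_APPROX_NONE); q=max(c,key=cv2.contourArea)[:,0]
    W=ray(q,i,.125); r=cv2.minAreaRect((W[:,:2]*1000).astype(np.float32)); print(k,"px",q.mean(0).round(),np.round(r[0],2),np.round(r[1],1),round(r[2],2),"topz",np.median(P[...,2][top>0]).round(4))
    q=max(cv2.findContours(m,0,1)[0],key=cv2.contourArea)[:,0]; print(" full px box",q.min(0),q.max(0))
E
python3 look.py w2; python3 -c "
from h import *
goto(.568,.263,.111,.223)"
```

```text
t: 5.15
tool_pos: [0.5667, 0.2628, 0.2974]
orientation: [-1.951, -2.461, -0.0]
force: [-0.3, 0.8, 0.4]
opening: 0.0931
blue px [279. 200.] [565.3  260.97] [23.  51.4] 13.61 topz 0.1248
 full px box [418 133] [559 311]
green px [278. 258.] [579.27 200.02] [23.8 52.4] 12.53 topz 0.1249
 full px box [266 226] [291 282]
t 5.20 pos [0.5668 0.2628 0.2975] yaw_y 0.2301 tilt 0.0011 shift mm [ -0.3   1.3 186.5] twist [-0.0006 -0.0009  0.0071] shift-in-goal-frame [-1.000e-01  1.200e+00  1.865e+02] F [-0.31  0.28  0.08] open 0.0932
```

View pics/w2.png

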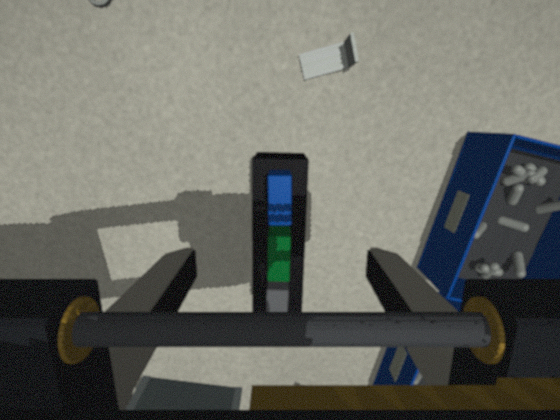

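The wrist view shows the blue head at (279,200), green at (280,258) and grey at the frame's bottom. The fingers straddle the rack. Descending.

```bash
python3 -m pendant '[{"translation":[-1,-2,25],"twist":[0,0,0.005],"grip":1},{"translation":[0,0,30],"twist":[0,0,0],"grip":1},{"translation":[0,0,30],"twist":[0,0,0],"grip":1},{"translation":[0,0,30],"twist":[0,0,0],"grip":1},{"translation":[0,0,20],"twist":[0,0,0],"grip":1},{"translation":[0,0,10],"twist":[0,0,0],"grip":1},{"translation":[0,0,0],"twist":[0,0,0],"grip":1},{"translation":[0,0,0],"twist":[0,0,0],"grip":1},{"translation":[0,0,0],"twist":[0,0,0],"grip":1},{"translation":[0,0,0],"twist":[0,0,0],"grip":1}]'; python3 -c "
from h import *
goto(.5653,.261,.112,.225)"
```

```text
t: 6.2
tool_pos: [0.568, 0.2625, 0.1538]
orientation: [1.956, 2.453, 0.013]
force: [-1.4, -0.3, -0.4]
opening: 0.0926
t 6.20 pos [0.568  0.2625 0.1538] yaw_y 0.2247 tilt 0.0094 shift mm [-1.  -3.4 41.8] twist [ 0.0091 -0.0021 -0.0003] shift-in-goal-frame [-0.9 -3.  41.8] F [-1.35 -0.28 -0.36] open 0.0926
```

```bash
python3 -m pendant '[{"translation":[-1,-3,5],"twist":[0.009,-0.002,0],"grip":1},{"translation":[0,0,12],"twist":[0,0,0],"grip":1},{"translation":[0,0,12],"twist":[0,0,0],"grip":1},{"translation":[0,0,8],"twist":[0,0,0],"grip":1},{"translation":[0,0,4],"twist":[0,0,0],"grip":1},{"translation":[0,0,2],"twist":[0,0,0],"grip":1},{"translation":[0,0,0],"twist":[0,0,0],"grip":1},{"translation":[0,0,0],"twist":[0,0,0],"grip":1},{"translation":[0,0,0],"twist":[0,0,0],"grip":1},{"translation":[0,0,0],"twist":[0,0,0],"grip":1}]'; python3 -c "
from h import *
goto(.5653,.261,.112,.225)"
```

```text
t: 7.2
tool_pos: [0.5662, 0.2611, 0.1087]
orientation: [1.958, 2.456, 0.003]
force: [-0.1, -0.4, 0.1]
opening: 0.0934
t 7.20 pos [0.5662 0.2611 0.1087] yaw_y 0.2248 tilt 0.0020 shift mm [ 0.1 -0.9 -3.3] twist [ 0.0019 -0.0002 -0.0002] shift-in-goal-frame [ 0.1 -0.9 -3.3] F [-0.06 -0.39  0.14] open 0.0934
```

```bash
python3 -m pendant '[{"translation":[0,-1,-3],"twist":[0.002,0,0],"grip":1},{"translation":[0,0,0],"twist":[0,0,0],"grip":-1},{"translation":[0,0,0],"twist":[0,0,0],"grip":-1},{"translation":[0,0,0],"twist":[0,0,0],"grip":-1},{"translation":[0,0,0],"twist":[0,0,0],"grip":-1},{"translation":[0,0,0],"twist":[0,0,0],"grip":-1},{"translation":[0,0,0],"twist":[0,0,0],"grip":-1},{"translation":[0,0,0],"twist":[0,0,0],"grip":-1},{"translation":[0,0,0],"twist":[0,0,0],"grip":-1},{"translation":[0,0,0],"twist":[0,0,0],"grip":-1}]' 45; python3 -c "
from h import *
goto(.5653,.261,.112,.225)"
```

```text
t: 8.2
tool_pos: [0.5657, 0.2611, 0.113]
orientation: [1.958, 2.456, 0.002]
force: [0.0, 0.4, 0.2]
opening: 0.0254
t 8.20 pos [0.5657 0.2611 0.113 ] yaw_y 0.2248 tilt 0.0016 shift mm [-0.  -0.4  1. ] twist [ 0.0015 -0.0005 -0.0002] shift-in-goal-frame [-0.  -0.4  1. ] F [0.01 0.44 0.23] open 0.0254
```

```bash
python3 -m pendant '[{"translation":[0,0,-2],"twist":[0,0,0],"grip":-1},{"translation":[0,0,-8],"twist":[0,0,0],"grip":-1},{"translation":[0,0,-20],"twist":[0,0,0],"grip":-1},{"translation":[0,0,-25],"twist":[0,0,0],"grip":-1},{"translation":[0,0,-25],"twist":[0,0,0],"grip":-1},{"translation":[0,0,-25],"twist":[0,0,0],"grip":-1},{"translation":[0,0,-25],"twist":[0,0,0],"grip":-1},{"translation":[0,0,-25],"twist":[0,0,0],"grip":-1},{"translation":[0,0,-10],"twist":[0,0,0],"grip":-1},{"translation":[0,0,-5],"twist":[0,0,0],"grip":-1}]'; python3 -c "
from h import *
goto(.5115,-.1969,.27,.085)"
```

```text
t: 9.2
tool_pos: [0.5651, 0.2605, 0.2901]
orientation: [1.958, 2.455, 0.002]
force: [-0.9, -0.2, -1.8]
opening: 0.0238
t 9.20 pos [0.5651 0.2605 0.2901] yaw_y 0.2242 tilt 0.0017 shift mm [-434.  -154.    19.8] twist [ 0.0017 -0.0002  0.1392] shift-in-goal-frame [-451.2  -92.2   20.1] F [-0.92 -0.21 -1.79] open 0.0238
```

```bash
python3 -m pendant '[{"translation":[-30,-10,0],"twist":[0,0,0.017],"grip":-1},{"translation":[-44,-14,0],"twist":[0,0,0.017],"grip":-1},{"translation":[-44,-13,0],"twist":[0,0,0.017],"grip":-1},{"translation":[-44,-12,0],"twist":[0,0,0.017],"grip":-1},{"translation":[-44,-12,0],"twist":[0,0,0.017],"grip":-1},{"translation":[-44,-11,0],"twist":[0,0,0.017],"grip":-1},{"translation":[-44,-10,0],"twist":[0,0,0.017],"grip":-1},{"translation":[-44,-9,0],"twist":[0,0,0],"grip":-1},{"translation":[-40,-9,0],"twist":[0,0,0],"grip":-1},{"translation":[-30,-6,0],"twist":[0,0,0],"grip":-1}]'; python3 -c "
from h import *
goto(.5115,-.1969,.27,.085)"
```

```text
t: 10.2
tool_pos: [0.516, -0.169, 0.2783]
orientation: [-2.09, -2.331, 0.008]
force: [0.9, 0.6, -2.3]
opening: 0.0238
t 10.20 pos [ 0.516  -0.169   0.2783] yaw_y 0.1090 tilt 0.0122 shift mm [-27.3  -7.5   8.3] twist [-0.0112 -0.0048  0.024 ] shift-in-goal-frame [-27.4  -6.9   8.3] F [ 0.85  0.56 -2.28] open 0.0238
```

```bash
python3 -m pendant '[{"translation":[-8,-3,0],"twist":[-0.006,-0.002,0.008],"grip":-1},{"translation":[-7,-2,0],"twist":[-0.004,-0.002,0.008],"grip":-1},{"translation":[-3,-1,0],"twist":[0,0,0.005],"grip":-1},{"translation":[0,0,0],"twist":[0,0,0],"grip":-1},{"translation":[0,0,0],"twist":[0,0,0],"grip":-1},{"translation":[0,0,0],"twist":[0,0,0],"grip":-1},{"translation":[0,0,0],"twist":[0,0,0],"grip":-1},{"translation":[0,0,0],"twist":[0,0,0],"grip":-1},{"translation":[0,0,0],"twist":[0,0,0],"grip":-1},{"translation":[0,0,0],"twist":[0,0,0],"grip":-1}]'
python3 - <<'E'
from h import *
goto(.5115,-.1969,.27,.085)
p,d,i=snap("wrist","pics/w3.png"); np.savez("w3.npz",p=p,d=d,C=i["cam_to_world"])
cv2.imwrite("pics/w3c.png",cv2.resize(p[150:330,180:380,::-1],None,fx=4,fy=3.3)[:600,:800])
for n in("scene","side"):
    p,d,i=snap(n,f"pics/{n}1.png"); np.savez(n+"1.npz",p=p,d=d,C=i["cam_to_world"])
E
```

```text
t: 11.2
tool_pos: [0.5108, -0.1865, 0.2748]
orientation: [-2.118, -2.312, 0.002]
force: [1.1, 1.0, -2.1]
opening: 0.0232
t 11.20 pos [ 0.5108 -0.1865  0.2748] yaw_y 0.0874 tilt 0.0064 shift mm [-10.5  -0.2   4.7] twist [-0.005  -0.004   0.0024] shift-in-goal-frame [-10.4  -0.2   4.8] F [ 1.11  0.98 -2.09] open 0.0232
```

View pics/w3.png

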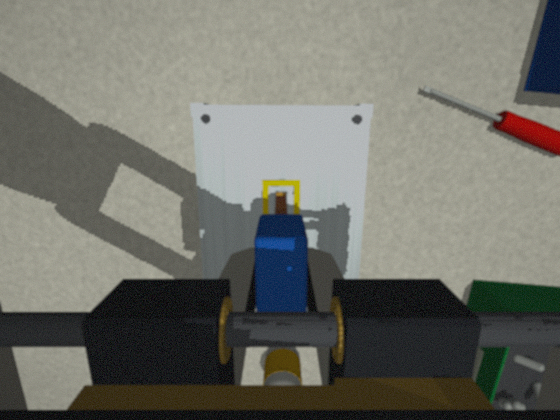

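View pics/side1.png

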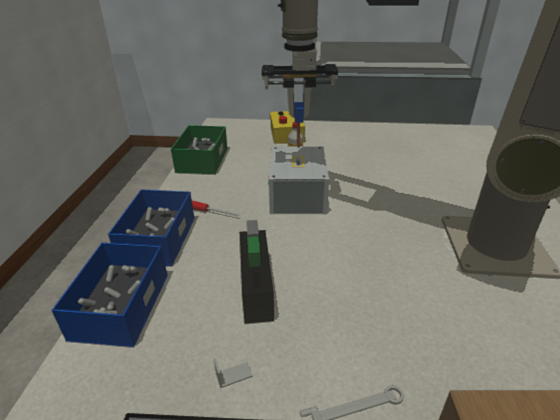

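The wrist view shows the blade's front edge at (281, 192–214), just above the yellow frame (columns 263–300), with the head at columns 255–306. The side view shows the plug upright over the window. Next I'll measure the blade against the TCP and the window.

Run:
```python
from h import *
s=robot.read_state(); T=R.from_rotvec(s["orientation"]).as_matrix(); t=s["tool_pos"]
z=np.load("w3.npz"); p,d=z["p"],z["d"]; i=robot.camera_info("wrist"); i["cam_to_world"]=z["C"]
P=pts(d,i); L=(P-t)@T*1000   # tool frame
# blade by depth: points between z 0.165 and 0.24, column 265..300
m=(P[...,2]>.160)&(P[...,2]<.245); m[:,:265]=0; m[:,300:]=0; m[230:]=0; m[:150]=0
for v in range(186,216,2):
    u=np.flatnonzero(m[v]); 
    if len(u): 
        zz=np.median(P[v,u,2]); W=(ray([[u[0]-.5,v],[u[-1]+.5,v]],i,zz)-t)@T*1000
        print(v,u[0],u[-1],"z",zz.round(3),"x %.1f y %.1f..%.1f mid %.2f"%(W[0,0],W[0,1],W[1,1],W[:,1].mean()))
# head top columns, z = TCP-28+40
hsv=cv2.cvtColor(p,cv2.COLOR_RGB2HSV); b=cv2.inRange(hsv,np.array((105,120,30)),np.array((130,255,255)))
for v in (218,230,242,256,270,300):
    u=np.flatnonzero(b[v,220:340])+220; zz=np.median(P[v,u,2]); W=(ray([[u[0]-.5,v],[u[-1]+.5,v]],i,zz)-t)@T*1000; print("head",v,u[0],u[-1],zz.round(3),"x %.1f y %.1f..%.1f mid %.2f"%(W[0,0],W[0,1],W[1,1],W[:,1].mean()))
# yellow
m=cv2.inRange(hsv,np.array((20,120,50)),np.array((36,255,255))); w=np.zeros_like(m); w[170:216,250:312]=255; m&=w
rows=np.flatnonzero(m.any(1)); print("yellow rows",rows[0])
for v in (184,190,196,202):
    u=np.flatnonzero(m[v]);W=ray([[u[0]-.5,v],[u[-1]+.5,v]],i,.115); print("yel",v,u[0],u[-1],W.mean(0).round(4))
print("top edge",ray([[281,rows[0]-.5]],i,.115).round(4))
```

```text
196 275 285 z 0.176 x 19.8 y -4.1..4.4 mid 0.16
198 275 285 z 0.183 x 19.8 y -3.9..4.3 mid 0.18
200 275 285 z 0.189 x 19.8 y -3.8..4.2 mid 0.20
202 275 285 z 0.195 x 19.8 y -3.7..4.1 mid 0.22
204 275 285 z 0.202 x 19.9 y -3.6..4.0 mid 0.24
206 275 286 z 0.207 x 19.9 y -3.4..4.6 mid 0.60
208 275 286 z 0.212 x 19.9 y -3.3..4.6 mid 0.61
210 274 286 z 0.218 x 19.9 y -3.9..4.5 mid 0.29
212 274 286 z 0.223 x 20.0 y -3.8..4.4 mid 0.31
214 274 284 z 0.227 x 19.9 y -3.7..3.1 mid -0.29
head 218 260 301 0.256 x 26.0 y -10.4..11.7 mid 0.68
head 230 257 303 0.276 x 26.1 y -10.5..11.4 mid 0.48
head 242 255 306 0.287 x 24.0 y -10.7..12.1 mid 0.73
head 256 255 306 0.287 x 17.4 y -10.8..12.3 mid 0.73
head 270 254 307 0.287 x 10.6 y -11.4..12.9 mid 0.73
head 300 255 306 0.286 x -4.6 y -11.3..12.7 mid 0.72
yellow rows 180
yel 184 263 299 [ 0.5092 -0.1683  0.115 ]
yel 190 263 299 [ 0.5097 -0.1741  0.115 ]
yel 196 263 299 [ 0.5102 -0.1799  0.115 ]
yel 202 263 298 [ 0.5103 -0.1858  0.115 ]
top edge [[ 0.5088 -0.164   0.115 ]]
```

```bash
python3 -m pendant '[{"translation":[-5,0,5],"twist":[-0.005,-0.004,0.002],"grip":-1},{"translation":[-5,0,10],"twist":[0,0,0],"grip":-1},{"translation":[-1,0,10],"twist":[0,0,0],"grip":-1},{"translation":[0,0,10],"twist":[0,0,0],"grip":-1},{"translation":[0,0,0],"twist":[0,0,0],"grip":-1},{"translation":[0,0,0],"twist":[0,0,0],"grip":-1},{"translation":[0,0,0],"twist":[0,0,0],"grip":-1},{"translation":[0,0,0],"twist":[0,0,0],"grip":-1},{"translation":[0,0,0],"twist":[0,0,0],"grip":-1},{"translation":[0,0,0],"twist":[0,0,0],"grip":-1}]'; python3 -c "
from h import *
goto(.5108,-.1968,.235,.085)"
```

```text
t: 12.35
tool_pos: [0.5112, -0.1988, 0.2358]
orientation: [-2.125, -2.313, 0.001]
force: [0.8, 0.3, -1.3]
opening: 0.024
t 12.35 pos [ 0.5112 -0.1988  0.2358] yaw_y 0.0843 tilt 0.0007 shift mm [ 2.  -0.3  0.8] twist [-0.0007 -0.0002 -0.0007] shift-in-goal-frame [ 2.  -0.3  0.8] F [ 0.83  0.27 -1.32] open 0.0240
```

```bash
python3 -m pendant '[{"translation":[2,-0.3,2],"twist":[0,0,0],"grip":-1},{"translation":[0,0,3],"twist":[0,0,0],"grip":-1},{"translation":[0,0,3],"twist":[0,0,0],"grip":-1},{"translation":[0,0,3],"twist":[0,0,0],"grip":-1},{"translation":[0,0,0],"twist":[0,0,0],"grip":-1},{"translation":[0,0,0],"twist":[0,0,0],"grip":-1},{"translation":[0,0,0],"twist":[0,0,0],"grip":-1},{"translation":[0,0,0],"twist":[0,0,0],"grip":-1},{"translation":[0,0,0],"twist":[0,0,0],"grip":-1},{"translation":[0,0,0],"twist":[0,0,0],"grip":-1}]'; python3 -c "
from h import *
goto(.5108,-.1968,.215,.085)"
```

```text
t: 13.35
tool_pos: [0.511, -0.1966, 0.2243]
orientation: [2.126, 2.313, -0.0]
force: [0.1, 0.3, -0.4]
opening: 0.0237
t 13.35 pos [ 0.511  -0.1966  0.2243] yaw_y 0.0845 tilt 0.0002 shift mm [-0.1 -0.2  9.3] twist [ 0.      0.0002 -0.0005] shift-in-goal-frame [-0.2 -0.2  9.3] F [ 0.06  0.27 -0.41] open 0.0237
```

```bash
python3 -m pendant '[{"translation":[0,0,2],"twist":[0,0,0],"grip":-1},{"translation":[0,0,2],"twist":[0,0,0],"grip":-1},{"translation":[0,0,2],"twist":[0,0,0],"grip":-1},{"translation":[0,0,2],"twist":[0,0,0],"grip":-1},{"translation":[0,0,2],"twist":[0,0,0],"grip":-1},{"translation":[0,0,2],"twist":[0,0,0],"grip":-1},{"translation":[0,0,2],"twist":[0,0,0],"grip":-1},{"translation":[0,0,0],"twist":[0,0,0],"grip":-1},{"translation":[0,0,0],"twist":[0,0,0],"grip":-1},{"translation":[0,0,0],"twist":[0,0,0],"grip":-1}]'; python3 -c "
from h import *
goto(.5108,-.1968,.185,.085)"
```

```text
t: 14.35
tool_pos: [0.5108, -0.1966, 0.2088]
orientation: [-2.126, -2.313, 0.0]
force: [0.3, 0.3, -1.2]
opening: 0.0238
t 14.35 pos [ 0.5108 -0.1966  0.2088] yaw_y 0.0845 tilt 0.0003 shift mm [-0.2 -0.1 23.8] twist [-0.0003 -0.     -0.0005] shift-in-goal-frame [-0.2 -0.1 23.8] F [ 0.26  0.31 -1.17] open 0.0238
```

```bash
python3 -m pendant '[{"translation":[0,0,2],"twist":[0,0,0],"grip":-1},{"translation":[0,0,2],"twist":[0,0,0],"grip":-1},{"translation":[0,0,2],"twist":[0,0,0],"grip":-1},{"translation":[0,0,2],"twist":[0,0,0],"grip":-1},{"translation":[0,0,2],"twist":[0,0,0],"grip":-1},{"translation":[0,0,2],"twist":[0,0,0],"grip":-1},{"translation":[0,0,2],"twist":[0,0,0],"grip":-1},{"translation":[0,0,2],"twist":[0,0,0],"grip":-1},{"translation":[0,0,0],"twist":[0,0,0],"grip":-1},{"translation":[0,0,0],"twist":[0,0,0],"grip":-1}]'; python3 -c "
from h import *
goto(.5108,-.1968,.185,.085)"
```

```text
t: 15.35
tool_pos: [0.5108, -0.1966, 0.1913]
orientation: [-2.125, -2.313, 0.0]
force: [0.3, -0.3, -1.9]
opening: 0.0239
t 15.35 pos [ 0.5108 -0.1966  0.1913] yaw_y 0.0845 tilt 0.0004 shift mm [-0.2 -0.   6.3] twist [-0.0004 -0.0001 -0.0005] shift-in-goal-frame [-0.2 -0.   6.3] F [ 0.34 -0.31 -1.85] open 0.0239
```

```bash
cat > feel.py <<'E'
from h import *
F=[];Z=[]
for k in range(8):
    robot.read_camera("side"); s=robot.read_state(); F.append(s["force"]); Z.append(s["tool_pos"])
print("t %.2f F %s sd %s pos mm %s open %.4f"%(s["t"],np.mean(F,0).round(2),np.std(F,0).round(2),(np.mean(Z,0)*1000).round(2),s["opening"]))
E
python3 feel.py; python3 -m pendant '[{"translation":[0,0,1],"twist":[0,0,0],"grip":-1},{"translation":[0,0,1],"twist":[0,0,0],"grip":-1},{"translation":[0,0,1],"twist":[0,0,0],"grip":-1},{"translation":[0,0,1],"twist":[0,0,0],"grip":-1},{"translation":[0,0,1],"twist":[0,0,0],"grip":-1},{"translation":[0,0,1],"twist":[0,0,0],"grip":-1},{"translation":[0,0,0],"twist":[0,0,0],"grip":-1},{"translation":[0,0,0],"twist":[0,0,0],"grip":-1},{"translation":[0,0,0],"twist":[0,0,0],"grip":-1},{"translation":[0,0,0],"twist":[0,0,0],"grip":-1}]'; python3 feel.py
```

```text
t 15.75 F [ 0.37 -0.3  -1.73] sd [0.46 0.28 0.49] pos mm [ 510.89 -196.62  191.41] open 0.0237
t: 16.75
tool_pos: [0.5108, -0.1966, 0.1848]
orientation: [-2.126, -2.313, 0.0]
force: [-1.2, 0.3, -2.0]
opening: 0.0237
t 17.15 F [-0.07 -0.19 -1.38] sd [0.33 0.67 0.58] pos mm [ 510.84 -196.59  184.77] open 0.0237
```

```bash
python3 -m pendant '[{"translation":[0,0,1],"twist":[0,0,0],"grip":-1},{"translation":[0,0,1],"twist":[0,0,0],"grip":-1},{"translation":[0,0,1],"twist":[0,0,0],"grip":-1},{"translation":[0,0,1],"twist":[0,0,0],"grip":-1},{"translation":[0,0,0],"twist":[0,0,0],"grip":-1},{"translation":[0,0,0],"twist":[0,0,0],"grip":-1},{"translation":[0,0,0],"twist":[0,0,0],"grip":-1},{"translation":[0,0,0],"twist":[0,0,0],"grip":-1},{"translation":[0,0,0],"twist":[0,0,0],"grip":-1},{"translation":[0,0,0],"twist":[0,0,0],"grip":-1}]'; python3 feel.py
```

```text
t: 18.15
tool_pos: [0.511, -0.1967, 0.1815]
orientation: [2.125, 2.313, -0.0]
force: [-0.6, 0.3, 1.3]
opening: 0.0238
t 18.55 F [-0.89  0.41  0.94] sd [0.5  0.64 0.44] pos mm [ 510.95 -196.68  181.48] open 0.0239
```

```bash
python3 -m pendant '[{"translation":[0,0,1],"twist":[0,0,0],"grip":-1},{"translation":[0,0,1],"twist":[0,0,0],"grip":-1},{"translation":[0,0,1],"twist":[0,0,0],"grip":-1},{"translation":[0,0,1],"twist":[0,0,0],"grip":-1},{"translation":[0,0,1],"twist":[0,0,0],"grip":-1},{"translation":[0,0,0],"twist":[0,0,0],"grip":-1},{"translation":[0,0,0],"twist":[0,0,0],"grip":-1},{"translation":[0,0,0],"twist":[0,0,0],"grip":-1},{"translation":[0,0,0],"twist":[0,0,0],"grip":-1},{"translation":[0,0,0],"twist":[0,0,0],"grip":-1}]'; python3 feel.py
```

```text
t: 19.55
tool_pos: [0.511, -0.1967, 0.1769]
orientation: [2.125, 2.313, -0.0]
force: [-2.4, 1.4, 2.8]
opening: 0.0239
t 19.95 F [-1.97  1.05  3.21] sd [0.5  0.56 0.36] pos mm [ 510.99 -196.71  176.88] open 0.0238
```

```bash
python3 -m pendant '[{"translation":[0,0,0.8],"twist":[0,0,0],"grip":-1},{"translation":[0,0,0.7],"twist":[0,0,0],"grip":-1},{"translation":[0,0,0],"twist":[0,0,0],"grip":-1},{"translation":[0,0,0],"twist":[0,0,0],"grip":-1},{"translation":[0,0,0],"twist":[0,0,0],"grip":-1},{"translation":[0,0,0],"twist":[0,0,0],"grip":-1},{"translation":[0,0,0],"twist":[0,0,0],"grip":-1},{"translation":[0,0,0],"twist":[0,0,0],"grip":-1},{"translation":[0,0,0],"twist":[0,0,0],"grip":-1},{"translation":[0,0,0],"twist":[0,0,0],"grip":-1}]'; python3 feel.py
python3 - <<'E'
from h import *
p,d,i=snap("wrist","pics/w4.png"); P=pts(d,i); s=robot.read_state(); T=R.from_rotvec(s["orientation"]).as_matrix(); L=(P-s["tool_pos"])@T*1000
hsv=cv2.cvtColor(p,cv2.COLOR_RGB2HSV); b=cv2.inRange(hsv,np.array((105,120,30)),np.array((130,255,255)))
b[:, :220]=0; b[:,340:]=0
for v in (230,245,256,270,300):
    u=np.flatnonzero(b[v]); print(v,u[[0,-1]] if len(u) else "", np.median(L[v,u],0).round(1))
E
```

```text
t: 20.95
tool_pos: [0.511, -0.1967, 0.1755]
orientation: [2.125, 2.313, -0.0]
force: [-2.0, 1.7, 3.5]
opening: 0.0239
t 21.35 F [-2.63  0.84  3.72] sd [0.36 0.33 0.7 ] pos mm [ 511.01 -196.72  175.5 ] open 0.0237
230 [258 304] [25.9  0.9 -1.5]
245 [255 306] [ 22.4   0.6 -11.8]
256 [255 307] [ 17.2   0.9 -11.8]
270 [254 307] [ 10.5   0.6 -11.9]
300 [255 307] [ -4.7   0.9 -11.6]
```

View pics/w4.png

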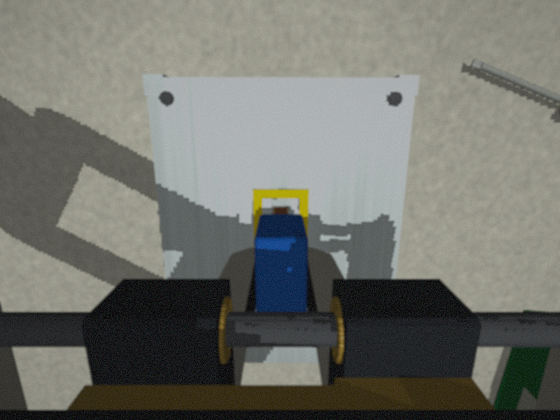

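The wrist view shows the blade entering the slot inside the yellow frame (280,210), with the head upright in the jaws (columns 255–307). The head hasn't slipped in the grip. Travel and force both put the contact at about 5.5–6 mm, and the pose is steady, so I'm handing in.

```bash
python3 -c "
from h import *
robot.close_job(); s=robot.read_state(); print(s['t'],s['tool_pos'],s['force'],s['opening'])"
```

```text
the job is handed in; nothing more can be done
the job is handed in; nothing more can be done
```

I took the blue plug out by its head, passed its blade through the fixture's slot and pressed the contact to about mid-travel. I handed the job in at about 21.4 s with the plug still gripped at 45 N; no verdict was reported.

- **Contact:** I felt it with the TCP at about z = 181.5 mm, where the force rose by about 2.5 N. The final TCP height was 175.5 mm, so it is pressed in about 6.0 mm by travel and about 5.5 mm by force. Both are well inside the 3–9.5 mm limit.
- **Plug:** the head has not slipped in the jaws: its top is 11.8 mm above the TCP now, against about 12.2 mm before. It is upright, with its underside about 32 mm above the plate, and the TCP is within 1 mm of where I measured the window.
- **Not clean:** a side force of up to about 2.6 N built up while pressing, probably the blade rubbing the slot or contact. It did not move the pose.
- **Not checked:** I made no final measurement of the other plugs or the loose things. The grey and green plugs were still in the rack in the side view taken after the lift. The arm met no unexpected resistance on the way.

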